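Put away phone spares: test and load the battery case, rack the screens

TASK

Put away the delivery on the bench. Lift the yellow lid of the battery case until it stands roughly upright, short of its back stop, and let go for a couple of seconds to see that its friction hinge really holds it; then, with the lid still standing open, put every brown battery carton inside the case and shut the lid fully. Lay every blue-grey screen box flat on the sloped rack, side by side and not on top of one another (before or after, as you like), and leave the other things on the bench where they are.

Things in the scene. Friction and masses are not known exactly. Their poses are not given: they have to be found in the camera images.
- case: Open-topped grey sheet-steel case, fixed to the bench; 145 mm deep (x) x 260 mm wide (y) x 68 mm high, walls and floor 5 mm thick (inside 135 x 250 mm, 63 mm deep, so a carton fits lying or on end, but not stacked). Origin: centre of its underside; x points to its hinge (rear) side, z up. It may be turned somewhat and may stand left or right of the middle.
- case_hinge (a point): Middle of the hinge line, on the rear top rim of the case, 72.5 mm behind the case's centre and 68 mm above the bench; frame as the case's. The lid turns about this line, which runs along the case's y.
- lid_handle (a point): Middle of the steel bar handle of the yellow lid: a round bar 10 mm thick, 110 mm long, parallel to the hinge, 185 mm from the hinge line and (lid shut) 4 mm above it; it stands 40 mm in front of the lid's front edge on two stubs at its ends, so a finger passes between bar and lid. The point moves with the lid. The lid is 264 mm wide and 7 mm thick.
- lid (a joint): Angle of the lid (rad): 0 shut, grows as it is lifted, pi/2 upright, back stop at 1.9. Lid mass 0.3 kg. The friction hinge carries the lid only when it stands steeper than about 1.0 rad; below that it sinks shut slowly when let go. Mind the shelf that hangs over the rear of the bench (front edge about 0.68 m ahead of the robot, underside about 0.49 m up).
- rack: Sloped rack, fixed to the bench, 140 mm deep (x) x 210 mm wide (y), its low edge toward its -x (the robot's side). Origin: on the bench under its centre; may be turned somewhat and may stand left or right of the middle.
- tray: Sloped aluminium tray of the rack: its top surface is 125 mm long (x, up the slope) x 210 mm wide (y), tilted 0.35 rad (20 degrees). Origin: centre of the top surface, 62 mm above the bench; x points up the slope, z is the surface normal. A lip along its low edge (at x = -62 mm) rises 10 mm above the surface; the other three edges are open. Two screen boxes fit side by side with their 85 mm sides up the slope, centres 100 mm apart.
- batt1_mid (a point): Small brown cardboard battery carton, a solid box 45 x 60 x 35 mm high (0.06 to 0.13 kg); this point is its centre, frame x along the 45 mm side, y along the 60 mm side, z up through its 35 mm height. May be absent. Starts on the bench.
- batt2_mid (a point): Small brown cardboard battery carton, a solid box 45 x 60 x 35 mm high (0.06 to 0.13 kg); this point is its centre, frame x along the 45 mm side, y along the 60 mm side, z up through its 35 mm height. May be absent. Starts on the bench.
- batt3_mid (a point): Small brown cardboard battery carton, a solid box 45 x 60 x 35 mm high (0.06 to 0.13 kg); this point is its centre, frame x along the 45 mm side, y along the 60 mm side, z up through its 35 mm height. May be absent. Starts on the bench.
- screen1_mid (a point): Flat blue-grey screen box, a solid box 60 x 85 x 18 mm high (0.04 to 0.09 kg); this point is its centre, frame x along the 60 mm side, y along the 85 mm side, z through its 18 mm thickness. May be absent. Starts flat on the bench.
- screen2_mid (a point): Flat blue-grey screen box, a solid box 60 x 85 x 18 mm high (0.04 to 0.09 kg); this point is its centre, frame x along the 60 mm side, y along the 85 mm side, z through its 18 mm thickness. May be absent. Starts flat on the bench.
- ipa_bottle: Bystander: white bottle with blue cap, 54 mm across, 134 mm high, at the back of the bench; leave it. Origin: centre of its underside.
- solder_reel: Bystander: white reel, 56 mm across, 30 mm high, at the back of the bench; leave it. Origin: centre of its underside.
- multimeter: Bystander: orange and black multimeter, 154 x 78 x 46 mm, at the left; leave it. Origin: centre of its underside.
- driver_green: Bystander: screwdriver with green handle, 163 mm long, 21 mm thick, at the left; leave it. Origin: centre of its underside.
Things that resemble listed ones, but are neither listed nor needed, are in the scene too. What is shaped like the part that bears batt2_mid but red is not meant.

How it is judged:
By the outcome, as a careful person would: the job done as asked, in the order asked, and still so for the second after the job is handed in, with the robot touching nothing.
Of batt1, batt2, batt3 only 2 to 3 are there at a start; the rules pass over those that are not, and their reading is None.
Of screen1, screen2 only 1 to 2 are there at a start; the rules pass over those that are not, and their reading is None.
At some moment in a run one of batt1, batt2, batt3, screen1, screen2 may be knocked a few centimetres aside while the robot is not near it.
Once in a run the grip may slacken for a moment while it holds something.
It also fails if it takes over 210 s, if anything falls off the work surface, if the arm or the gripper's body presses on something with over 40 N, if the wrist force passes 120 N, or if a joint passes its speed limit or range.

ROBOT

A 6-joint arm with a two-finger parallel gripper is mounted at the origin on a cart in front of the work surface, level with it; the furniture and walls round the work are solid. World frame = base frame: x ahead of the robot, y to its left, z up, the work surface at z = 0. Lengths are in m, angles in rad, forces in N, time in s.
With the tool pointing down it reaches from about 0.4 to 0.825 m from the base axis. Payload 7 kg.
Tool frame: the origin (TCP) lies at the very end of the fingers, on their centre line; the grasp point (between the pads) lies 19 mm behind it (arm.grip_point_offset is the distance from the TCP to the grasp point, in m); z points along the fingers, y is the line along which they close (so a half turn about z gives the same grasp; the last joint's range is limited). The gripper opens to 88 mm and grips with 3 to 60 N. Pads are 19 mm wide; open, the fingers measure 130 mm over their backs; the gripper's body (78 mm by 193 mm) begins 47 mm behind the grasp point.
Start: joints at [-0.984, 0.359, 0.012, 0, -1.224, -0.288], TCP at [0.199, -0.645, 0.227] pointing down, gripper open.
Joint ranges: [-3.07, 3.07], [-1.43, 2.12], [-1.02, 1.25], [-3.03, 1.67], [-3.05, -0], [-3.03, 3.03]. Speed limits (rad/s): [2.39, 2.39, 3.01, 3.14, 3.14, 3.14].

INTERFACE

Orientations are given as [roll, pitch, yaw] about the fixed x, y, z axes, in that order (R = Rz(yaw) Ry(pitch) Rx(roll)).
In Python, from station import arm, cams gives the robot as it stands.
- The arm moves only by the shell command python3 -m handwheel 'ROWS' [FORCE]. ROWS is JSON, a list that holds one entry, the list of rows, each a list of 7 numbers: the shift along the tool's x, y, z normalised to -1 to 1, where 1 is 0.08 m, then the turn, a rotation vector about the tool's x, y, z normalised to -1 to 1, where 1 is 0.5 rad, then the closure in counts, from 0 (fully open) to 255 (shut). In form: [[[x, y, z, wx, wy, wz, hand], ...]]. A call has 1 to 5 rows; each row is the pose to reach, as a shift and turn from the pose commanded when the call began, along the tool's axes at that moment; what a row does not reach only later rows make up. A row lasts 1/8 s, in which the tool goes at most 62.5 mm and 10.7 degrees, less where a joint would pass 70% of its speed; a pose out of reach is approached as far as the arm can. A call with a number of a shift or a turn outside -1 to 1 is refused whole. A call with a gripper value outside its range is refused whole. The fingers move at their own pace and stop on an object; FORCE is the grip in N (left out, the last holds). Time passes only in rows, so rows that repeat a pose let the fingers close. It gives the time, the measured TCP pose, the force, the opening and the grip force at its end, in the units of the state.
- arm.get_state(): the state, without advancing time (a new reading comes with each control period).
- cams.grab_frame(name): name is "scene" or "side" or "wrist"; returns the picture (384x512x3 uint8, blue, green, red); there is no depth.
- cams.camera_info(name): a dict with "camera_matrix" (3x3 intrinsics, pixels), "dist_coeffs" ([k1, k2, p1, p2, k3] as OpenCV has them; the pictures are not rectified), "R" (3x3) and "t" (3): a world point X has camera coordinates R X + t; the wrist camera has in their place "hand_eye" (4x4, takes a point from camera to tool coordinates, whose origin is the TCP and whose axes are the flange's). Camera axes: x right, y down, z forward; pixel columns grow to the right and rows downward; lengths in m; the calibration is good to about 2 mm. A picture is of the moment at which its call begins: read the wrist's pose just before it. camera_info takes no time and is no camera call.
- arm.job_done(): hands the job in; it is judged then, once.
The state is a dict: "t": time; "q": joint angles; "qd": joint speeds; "joint_efforts": joint torques, N m; "eef_pos": TCP position; "ee_rot": TCP orientation; "force": force on the tool from outside, world axes, zero at the start; "moment": the same for the moment, N m; "width": finger opening in m; "gripper_force": force on a finger pad.
Only numpy, scipy, OpenCV 4.12 (cv2) and the standard library are available. Lean on these libraries where they do the work, as an engineer would, in place of code of your own. Each camera call takes 0.05 s, during which the arm holds its last target. There are 200 camera calls.

## Working session

There is one attempt and no reset: what is moved stays moved. The work goes in short steps, Python scripts to look and compute and a shell command to move; the robot and the scene stay as the last step left them, time stands still between calls to the robot, and variables do not carry over. Pictures are saved under pics/ and viewed, at most 14 in all, crops included, and the job is handed in when it is done.

```bash
ls; mkdir -p pics; python3 - <<'E'
from station import arm,cams
import cv2,numpy as np
a=cams.grab_frame("scene");b=cams.grab_frame("side")
cv2.imwrite("pics/scene0.png",a);cv2.imwrite("pics/side0.png",b)
np.set_printoptions(precision=4,suppress=True)
for n in("scene","side","wrist"):
    print(n,{k:np.array(v) for k,v in cams.camera_info(n).items()})
print(arm.get_state())
E
```

```text
pics
scene {'camera_matrix': array([[381.951 ,   0.    , 256.3539],
       [  0.    , 381.951 , 189.3467],
       [  0.    ,   0.    ,   1.    ]]), 'dist_coeffs': array([-0.0308,  0.    ,  0.    ,  0.    ,  0.    ]), 'R': array([[-0.6481, -0.7612, -0.0204],
       [-0.394 ,  0.3582, -0.8464],
       [ 0.6516, -0.5405, -0.5322]]), 't': array([0.4653, 0.2416, 1.0377])}
side {'camera_matrix': array([[354.7982,   0.    , 256.1512],
       [  0.    , 354.7982, 193.664 ],
       [  0.    ,   0.    ,   1.    ]]), 'dist_coeffs': array([0.0006, 0.    , 0.    , 0.    , 0.    ]), 'R': array([[ 0.9998,  0.0144, -0.0134],
       [-0.0042, -0.5072, -0.8618],
       [-0.0192,  0.8617, -0.5071]]), 't': array([-0.5636,  0.1332,  1.1958])}
wrist {'camera_matrix': array([[284.2197,   0.    , 260.0153],
       [  0.    , 284.2197, 194.3186],
       [  0.    ,   0.    ,   1.    ]]), 'dist_coeffs': array([-0.0223,  0.    ,  0.    ,  0.    ,  0.    ]), 'hand_eye': array([[ 0.0011, -0.9524, -0.3048,  0.0827],
       [ 1.    ,  0.0011, -0.    ,  0.0003],
       [ 0.0004, -0.3048,  0.9524, -0.1569],
       [ 0.    ,  0.    ,  0.    ,  1.    ]])}
{'t': 0.1, 'q': array([-0.9839,  0.3593,  0.0111, -0.0003, -1.2241, -0.2881]), 'qd': array([-0.0005, -0.0005,  0.0018,  0.0003,  0.0008,  0.0003]), 'joint_efforts': array([ -0.0031, -58.4162,  29.3751,   7.0152,   0.0102,  -0.0001]), 'eef_pos': array([ 0.1985, -0.6447,  0.2257]), 'ee_rot': array([ 3.1401, -0.0002, -2.8429]), 'force': array([0.6704, 0.8455, 1.09  ]), 'moment': array([0.0433, 0.0008, 0.0123]), 'gripper_force': 0.0, 'width': 0.0879377088558911}
```

View pics/scene0.png

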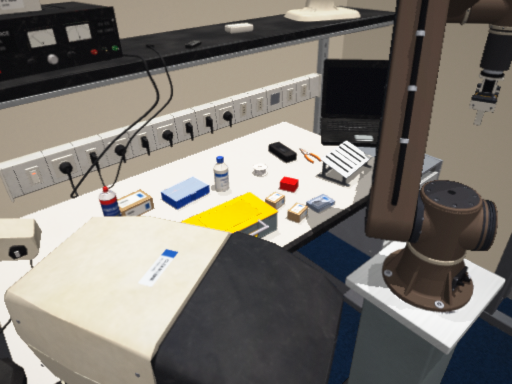

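View pics/side0.png

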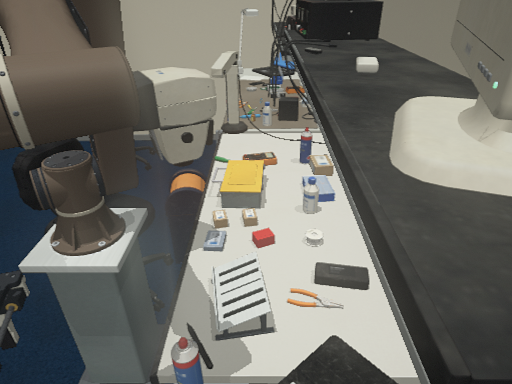

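The scene view shows a yellow lid at (235,215), brown cartons at (275,200) and (298,211), a blue-grey box at (320,203), a red decoy at (289,184), and the rack at (345,160). In the side view, the lid is at (243,178), the cartons at (220,218) and (249,217), the screen box at (214,240), the red decoy at (263,237), the rack at (240,295), and another brown box at (320,163). I'll enlarge to confirm which is which.

```bash
python3 - <<'E'
import cv2,numpy as np
a=cv2.imread("pics/side0.png")[130:340,185:375]; b=cv2.imread("pics/scene0.png")[135:245,80:380]
a=cv2.resize(a,None,fx=2.8,fy=2.8,interpolation=cv2.INTER_CUBIC)
cv2.imwrite("pics/c1.png",a)
b=cv2.resize(b,None,fx=2.6,fy=2.6,interpolation=cv2.INTER_CUBIC);cv2.imwrite("pics/c2.png",b)
E
```

```text
(no output)
```

View pics/c1.png

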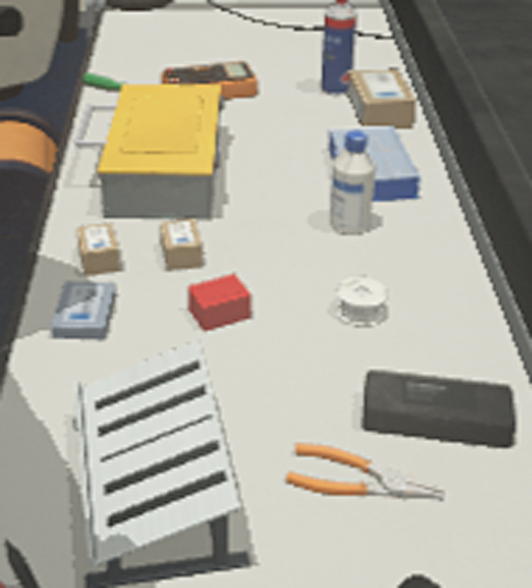

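View pics/c2.png

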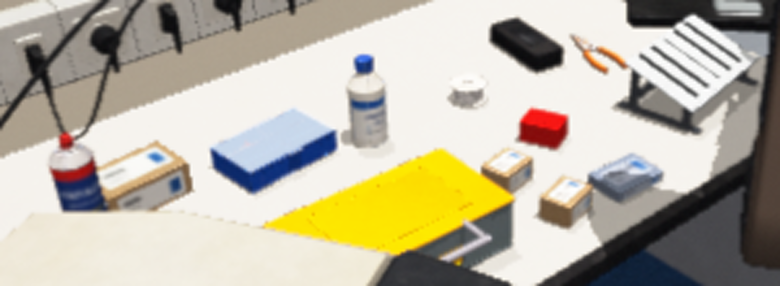

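Two brown cartons (side view (220,218) and (249,217)) and one blue-grey screen box (214,240) fit the description. The red one is the decoy. The brown box at (320,163) and the blue box at (320,188) look too large, and I'll check their sizes. Next I'll take coarse positions.

```bash
cat > h.py <<'E'
from station import arm,cams
import cv2,numpy as np
from scipy.spatial.transform import Rotation as Rot
np.set_printoptions(precision=4,suppress=True)
def cam(n,st=None):
    c=cams.camera_info(n);K=np.array(c["camera_matrix"]);D=np.array(c["dist_coeffs"])
    if n=="wrist":
        st=st or arm.get_state();H=np.array(c["hand_eye"])
        T=np.eye(4);T[:3,:3]=Rot.from_euler('xyz',st["ee_rot"]).as_matrix();T[:3,3]=st["eef_pos"]
        M=T@H;return K,D,M[:3,:3],M[:3,3]      # cam->world rot, centre
    R=np.array(c["R"]);return K,D,R.T,-R.T@np.array(c["t"])
def ray(C,uv):
    K,D,R,c=C;p=cv2.undistortPoints(np.float64(uv).reshape(-1,1,2),K,D)[:,0]
    return c,(R@np.c_[p,np.ones(len(p))].T).T
def onz(C,uv,z):
    c,d=ray(C,uv);return c+d*((z-c[2])/d[:,2])[:,None]
def proj(C,X):
    K,D,R,c=C;return cv2.projectPoints(np.float64(X).reshape(-1,1,3),cv2.Rodrigues(R.T)[0],-R.T@c,K,D)[0][:,0]
def two(C1,u1,C2,u2):
    c1,d1=ray(C1,u1);c2,d2=ray(C2,u2);out=[]
    for a,b in zip(d1,d2):
        s=np.linalg.lstsq(np.c_[a,-b],c2-c1,rcond=None)[0];p,q=c1+a*s[0],c2+b*s[1]
        out.append(np.r_[(p+q)/2,np.linalg.norm(p-q)])
    return np.array(out)
def tool(v,st=None):   # world shift -> tool-axis units (1=0.08m), uses measured pose
    st=st or arm.get_state();return Rot.from_euler('xyz',st["ee_rot"]).as_matrix().T@np.array(v)/0.08
E
python3 - <<'E'
from h import *
S=cam("side");f=lambda u,v:np.array([185+u/2.8,130+v/2.8])
print("cart",onz(S,[f(98,238),f(180,232)],.035)[:, :2]);print("screen",onz(S,f(88,298),.018))
print("brownbig top",onz(S,[f(345,72),f(398,68),f(413,100),f(363,102)],.05))
print("lid corners",onz(S,[f(122,86),f(221,86),f(215,171),f(98,168)],.07))
print("case front bottom",onz(S,[f(104,210),f(210,216)],0))
C=cam("scene");g=lambda u,v:np.array([80+u/2.6,135+v/2.6])
# handle near end in both views
# rack: top-surface corners: high-left(far) , etc
print("rack two", two(S,[f(80,385),f(200,345),f(242,505),f(96,556)],C,[g(752,60),g(690,15),g(628,62),g(690,110)]))
E
```

```text
cart [[0.4393 0.0553]
 [0.5394 0.0679]]
screen [[ 0.4367 -0.0428  0.018 ]]
brownbig top [[0.7907 0.5069 0.05  ]
 [0.8776 0.5211 0.05  ]
 [0.8817 0.4035 0.05  ]
 [0.8056 0.3977 0.05  ]]
lid corners [[0.4412 0.4167 0.07  ]
 [0.5917 0.4146 0.07  ]
 [0.5828 0.1574 0.07  ]
 [0.4302 0.1665 0.07  ]]
case front bottom [[0.4329 0.1748 0.    ]
 [0.5757 0.1589 0.    ]]
rack two [[ 0.443  -0.2978  0.1032  0.0461]
 [ 0.5521 -0.292   0.1415  0.044 ]
 [ 0.6265 -0.3108  0.0011  0.0462]
 [ 0.4993 -0.3305 -0.0418  0.061 ]]
```

```bash
for i in 1; do
python3 -m handwheel '[[[0,0,-1,0,0,0,0],[0,0,-1,0,0,0,0],[0,0,-1,0,0,0,0]]]'
python3 -m handwheel '[[[-0.78,0.98,0,0,0,0,0],[-0.78,0.98,0,0,0,0,0],[-0.78,0.98,0,0,0,0,0]]]'
python3 -m handwheel '[[[-0.78,0.98,0,0,0,0,0],[-0.78,0.98,0,0,0,0,0],[-0.78,0.98,0,0,0,0,0]]]'
python3 -m handwheel '[[[-0.78,0.98,0,0,0,0,0],[-0.78,0.98,0,0,0,0,0],[-0.78,0.98,0,0,0,0,0]]]'
python3 -m handwheel '[[[-0.78,0.98,0,0,0,0,0],[-0.78,0.98,0,0,0,0,0],[-0.78,0.98,0,0,0,0,0]]]'
python3 -m handwheel '[[[-0.78,0.98,0,0,0,0,0],[-0.78,0.98,0,0,0,0,0],[-0.78,0.98,0,0,0,0,0]]]'
python3 -m handwheel '[[[-0.78,0.98,0,0,0,0,0],[-0.78,0.98,0,0,0,0,0],[-0.78,0.98,0,0,0,0,0],[-0.78,0.98,0,0,0,0,0]]]'
done
python3 - <<'E'
from h import *
from h import *
S=cam("side");f=lambda u,v:np.array([185+u/2.8,130+v/2.8])
C=cam("scene");g=lambda u,v:np.array([80+u/2.6,135+v/2.6])
print("rack two", two(S,[f(80,385),f(200,345),f(242,505),f(96,556)],C,[g(690,110),g(628,62),g(690,15),g(752,60)]))
st=arm.get_state();im=cams.grab_frame("wrist");cv2.imwrite("pics/w1.png",im)
import pickle;pickle.dump(st,open("w1.pkl","wb"));print(st["q"])
E
```

```text
t: 0.48
eef_pos: [0.199, -0.6456, 0.3083]
ee_rot: [-3.139, 0.001, -2.843]
force: [-0.5, 0.1, -1.4]
width: 0.0876
gripper_force: 0.0
t: 0.85
eef_pos: [0.2358, -0.5495, 0.3061]
ee_rot: [3.141, 0.0, -2.841]
force: [-0.4, -0.2, 0.9]
width: 0.0876
gripper_force: 0.0
t: 1.23
eef_pos: [0.2722, -0.457, 0.3062]
ee_rot: [3.141, 0.0, -2.841]
force: [-0.4, 0.6, -0.2]
width: 0.0878
gripper_force: 0.0
t: 1.6
eef_pos: [0.3088, -0.3643, 0.3062]
ee_rot: [3.141, -0.0, -2.841]
force: [0.8, -1.1, 0.2]
width: 0.0876
gripper_force: 0.0
t: 1.98
eef_pos: [0.3456, -0.2714, 0.3063]
ee_rot: [3.141, -0.0, -2.841]
force: [0.9, 0.0, -0.0]
width: 0.0875
gripper_force: 0.0
t: 2.35
eef_pos: [0.3823, -0.1783, 0.3062]
ee_rot: [3.141, -0.001, -2.841]
force: [-0.5, -0.1, -0.2]
width: 0.0878
gripper_force: 0.0
t: 2.85
eef_pos: [0.418, -0.0865, 0.3062]
ee_rot: [-3.141, -0.001, -2.843]
force: [0.9, -0.2, -0.2]
width: 0.0878
gripper_force: 0.0
rack two [[ 0.4499 -0.211   0.0393  0.0022]
 [ 0.566  -0.2001  0.0782  0.0058]
 [ 0.6043 -0.3967  0.0783  0.0016]
 [ 0.4863 -0.4113  0.0358  0.0017]]
[ 0.2623 -0.1133 -0.3581  0.0002 -1.3272 -1.535 ]
```

View pics/w1.png

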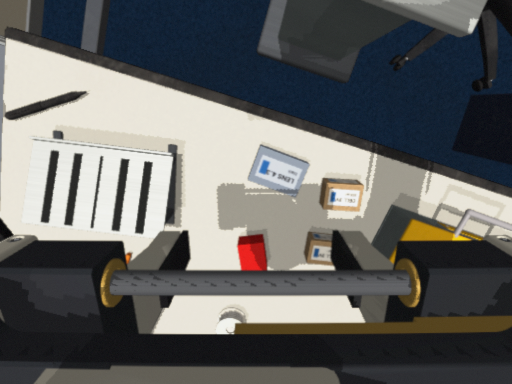

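The wrist view shows the screen box at (279,170), cartons at (343,195) and (320,249), the red decoy at (253,252), the rack at (105,185), and the case with its handle at (475,220). The tray comes out centred at (.527,-.305) with yaw about 0.185. I'll do the lid first, so I'm moving to hover over the handle.

```bash
python3 -m handwheel '[[[-0.29,0.95,0,0,0,-0.82,0],[-0.29,0.95,0,0,0,-0.82,0],[-0.29,0.95,0,0,0,-0.82,0],[-0.29,0.95,0,0,0,-0.82,0]]]' >/dev/null
python3 -m handwheel '[[[-0.65,0.76,0,0,0,-0.82,0],[-0.65,0.76,0,0,0,-0.82,0],[-0.65,0.76,0,0,0,-0.82,0],[-0.65,0.76,0,0,0,-0.82,0]]]' >/dev/null
python3 -m handwheel '[[[-0.9,0.44,0,0,0,-0.82,0],[-0.9,0.44,0,0,0,-0.82,0],[-0.9,0.44,0,0,0,-0.82,0],[-0.9,0.44,0,0,0,-0.82,0]]]'
python3 - <<'E'
from h import *
st=arm.get_state();im=cams.grab_frame("wrist");cv2.imwrite("pics/w2.png",im)
import pickle;pickle.dump(st,open("w2.pkl","wb"));print(st["q"])
E
```

```text
t: 4.4
eef_pos: [0.4175, 0.1532, 0.3065]
ee_rot: [3.141, -0.0, -1.618]
force: [-0.2, -0.6, -0.8]
width: 0.0877
gripper_force: 0.0
[ 0.7976 -0.0799 -0.3281  0.     -1.3228 -0.8444]
```

View pics/w2.png

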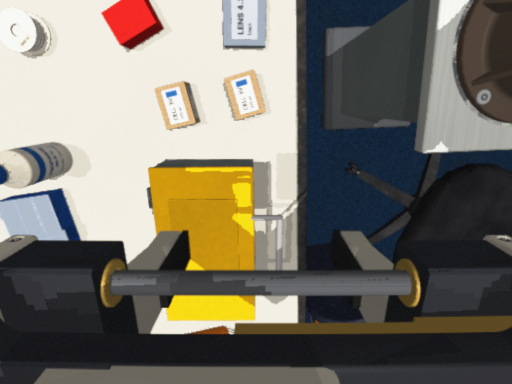

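```bash
python3 - <<'E'
from h import *
import pickle
st=pickle.load(open("w2.pkl","rb"));C=cam("wrist",st);im=cv2.imread("pics/w2.png")
h=cv2.cvtColor(im,cv2.COLOR_BGR2HSV)
Y=cv2.inRange(h,(20,150,110),(32,255,255))
for v in range(165,325,12):
    c=np.where(Y[v])[0]; 
    if len(c): print(v,c.min(),c.max(),onz(C,[[c.min(),v],[c.max()+1,v]],.072)[:,:2].ravel())
r=np.where(Y.any(1))[0];print("rows",r.min(),r.max(),onz(C,[[200,r.min()],[210,r.max()]],.072)[:,:2].ravel())
B=cv2.inRange(h,(8,60,80),(22,200,255)) 
W=cv2.inRange(h,(0,0,0),(180,60,255))
print("bar",onz(C,[[281,216],[254,216],[283,240]],.072))
g=cv2.cvtColor(im,cv2.COLOR_BGR2GRAY);print(g[225,255:305]);print(g[205:230,268])
k=cv2.connectedComponentsWithStats(B)
for i,s in enumerate(k[2]):
    if s[4]>80 and i: print(s)
E
```

```text
177 149 252 [0.5762 0.1625 0.4284 0.1694]
189 150 252 [0.5777 0.1803 0.4293 0.1871]
201 152 253 [0.5778 0.1986 0.4288 0.2054]
213 154 253 [0.5779 0.2175 0.4298 0.2241]
225 156 253 [0.5779 0.2368 0.4308 0.2434]
237 189 253 [0.5307 0.2588 0.4319 0.2632]
249 190 254 [0.5317 0.2792 0.4314 0.2837]
261 189 254 [0.5358 0.3001 0.4325 0.3047]
273 103 416 [0.6768 0.3162 0.1746 0.3392]
285 103 416 [0.6818 0.3386 0.1717 0.3619]
297 102 419 [0.6887 0.3617 0.1636 0.3857]
309 167 254 [0.5841 0.3895 0.4371 0.3956]
rows 166 319 [0.5018 0.1501 0.5142 0.4129]
bar [[0.3901 0.2307 0.072 ]
 [0.4301 0.2289 0.072 ]
 [0.3879 0.2703 0.072 ]]
[218 220 220 222 221 221 222 222 222 219 188 147 150 163 167 173 215 237
 239 238 225 188 176 198 209 205 190 167 160 165 165 153 141 137 136 135
 139 154 165 166 163 139  91  56  42  43  44  45  45  43]
[139 146 163 166 163 155 153 154 153 140 110 127 142 141 133 140 163 165
 165 165 163 154 152 153 151]
[ 464    0   48  118 1857]
[224  70  41  50 672]
[155  81  45  49 702]
[148 167  34  69 143]
[174 166  82 105 251]
[100 260  25  47 550]
[397 260  24  47 466]
[ 234  316  278   18 3389]
```

```bash
python3 -m handwheel '[[[-0.79,0.19,0.6,0,0,0,185],[-0.79,0.19,0.6,0,0,0,185],[-0.79,0.19,0.6,0,0,0,185]]]' 15 >/dev/null
python3 -m handwheel '[[[-0.79,0.19,0.6,0,0,0,185],[-0.79,0.19,0.6,0,0,0,185],[-0.79,0.19,0.6,0,0,0,185]]]' >/dev/null
python3 -m handwheel '[[[0,0,0.7,0,0,0,185],[0,0,0.7,0,0,0,185],[0,0,0.7,0,0,0,185]]]'
python3 - <<'E'
from h import *
st=arm.get_state();im=cams.grab_frame("wrist");cv2.imwrite("pics/w3.png",im);C=cam("wrist")
print(proj(C,[[.393,.2815,.072],[.391,.227,.072],[.395,.336,.072]]))
E
```

```text
t: 5.58
eef_pos: [0.3936, 0.282, 0.1568]
ee_rot: [-3.14, 0.001, -1.613]
force: [0.7, -0.2, 0.1]
width: 0.0242
gripper_force: 0.0
[[261.0668 198.6228]
 [260.8491 137.1145]
 [261.2559 252.5598]]
```

View pics/w3.png

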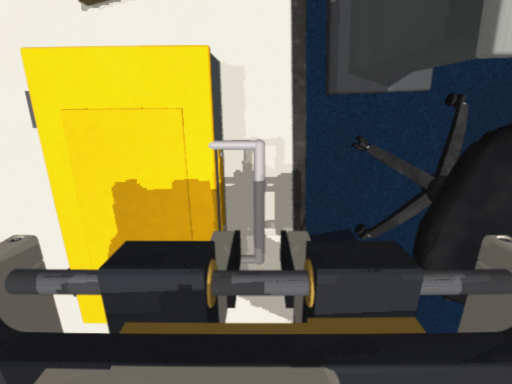

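The handle bar sits at u=260, v 145–258, between the fingers as predicted. I'll descend and grip it.

```bash
python3 -m handwheel '[[[0,0,0.65,0,0,0,185],[0,0,0.65,0,0,0,185],[0,0,0.65,0,0,0,185]]]' >/dev/null
python3 -m handwheel '[[[0,0,0.63,0,0,0,185],[0,0,0.63,0,0,0,185],[0,0,0.63,0,0,0,185]]]' 
python3 -m handwheel '[[[0,0,0,0,0,0,255],[0,0,0,0,0,0,255],[0,0,0,0,0,0,255],[0,0,0,0,0,0,255]]]' 20
python3 - <<'E'
from h import *
# arc: hinge relative; R=.185, bar starts at angle a0=atan(4/185); grasp point path; tool tilt b about tool x
a0=np.arctan2(.004,.185);r=np.hypot(.185,.004)
T=[0,.22,.44,.66,.88,1.1,1.3,1.5,1.6]
B=[0,.0,.0,.1,.2,.3,.4,.5,.5]
g=.019
def tcp(t,b): # plane coords X (case x), Z ; tool z dir=(sin b,-cos b)
    return np.array([-r*np.cos(a0+t)+g*np.sin(b), r*np.sin(a0+t)-g*np.cos(b)])
for i in range(1,len(T)):
    d=tcp(T[i],B[i])-tcp(T[i-1],B[i-1]);b=B[i-1]
    # tool y=(-cos b,-sin b) in (X,Z); z=(sin b,-cos b)
    y=np.array([-np.cos(b),-np.sin(b)]);z=np.array([np.sin(b),-np.cos(b)])
    print(T[i],"y %.3f z %.3f wx %.2f"%(d@y/.08,d@z/.08,(B[i]-b)/.5))
E
```

```text
t: 6.38
eef_pos: [0.3934, 0.2829, 0.0543]
ee_rot: [-3.14, 0.001, -1.612]
force: [0.2, 0.1, 0.9]
width: 0.0243
gripper_force: 0.0
t: 6.88
eef_pos: [0.3948, 0.2829, 0.0538]
ee_rot: [-3.138, 0.002, -1.612]
force: [12.3, -3.4, -0.6]
width: 0.0089
gripper_force: 20.0
0.22 y -0.067 z -0.503 wx 0.00
0.44 y -0.175 z -0.477 wx 0.00
0.66 y -0.298 z -0.428 wx 0.20
0.88 y -0.419 z -0.320 wx 0.20
1.1 y -0.499 z -0.180 wx 0.20
1.3 y -0.485 z -0.024 wx 0.20
1.5 y -0.471 z 0.113 wx 0.20
1.6 y -0.203 z 0.111 wx 0.00
```

```bash
python3 -m handwheel '[[[0,-0.09,-0.5,0,0,0,255],[0,-0.09,-0.5,0,0,0,255],[0,-0.09,-0.5,0,0,0,255]]]' 
python3 -m handwheel '[[[0,-0.175,-0.48,0,0,0,255],[0,-0.175,-0.48,0,0,0,255],[0,-0.175,-0.48,0,0,0,255]]]' 
python3 -m handwheel '[[[0,-0.3,-0.43,0.2,0,0,255],[0,-0.3,-0.43,0.2,0,0,255],[0,-0.3,-0.43,0.2,0,0,255]]]'
```

```text
t: 7.25
eef_pos: [0.3998, 0.2823, 0.0926]
ee_rot: [-3.141, 0.002, -1.613]
force: [-1.8, 3.4, -0.2]
width: 0.0091
gripper_force: 20.0
t: 7.62
eef_pos: [0.4127, 0.2815, 0.1303]
ee_rot: [3.14, 0.001, -1.613]
force: [-7.4, 3.4, 2.8]
width: 0.0089
gripper_force: 20.0
t: 8.0
eef_pos: [0.4351, 0.2805, 0.1653]
ee_rot: [-3.044, 0.001, -1.612]
force: [-25.3, 4.8, 18.8]
width: 0.0093
gripper_force: 20.0
```

```bash
python3 -m handwheel '[[[0,0.025,-0.02,0,0,0,255],[0,0.025,-0.02,0,0,0,255]]]' 12
python3 -m handwheel '[[[0,-0.38,-0.34,0.2,0,0,255],[0,-0.38,-0.34,0.2,0,0,255],[0,-0.38,-0.34,0.2,0,0,255]]]'
```

```text
t: 8.25
eef_pos: [0.4352, 0.2805, 0.1659]
ee_rot: [-3.042, 0.0, -1.612]
force: [-3.5, 2.5, 1.1]
width: 0.0092
gripper_force: 12.0
t: 8.62
eef_pos: [0.4629, 0.2787, 0.1962]
ee_rot: [-2.942, -0.0, -1.613]
force: [-0.5, 0.1, 2.2]
width: 0.0092
gripper_force: 12.0
```

```bash
python3 -m handwheel '[[[0,-0.49,-0.18,0.2,0,0,255],[0,-0.49,-0.18,0.2,0,0,255],[0,-0.49,-0.18,0.2,0,0,255]]]'
python3 -m handwheel '[[[0,-0.475,-0.024,0.2,0,0,255],[0,-0.475,-0.024,0.2,0,0,255],[0,-0.475,-0.024,0.2,0,0,255]]]'
```

```text
t: 9.0
eef_pos: [0.4981, 0.2767, 0.218]
ee_rot: [-2.843, -0.001, -1.614]
force: [-0.8, -3.3, 1.7]
width: 0.0095
gripper_force: 12.0
t: 9.38
eef_pos: [0.5341, 0.2754, 0.2314]
ee_rot: [-2.742, -0.0, -1.614]
force: [-1.0, -3.7, 4.2]
width: 0.0094
gripper_force: 12.0
```

```bash
python3 -m handwheel '[[[0,-0.47,0.11,0.2,0,0,255],[0,-0.47,0.11,0.2,0,0,255],[0,-0.47,0.11,0.2,0,0,255]]]'
python3 -m handwheel '[[[0,-0.13,0.07,0,0,0,255],[0,-0.13,0.07,0,0,0,255],[0,-0.13,0.07,0,0,0,255]]]'
python3 - <<'E'
from h import *
cv2.imwrite("pics/s4.png",cams.grab_frame("side")[100:260,150:350]);cams
E
```

```text
t: 9.75
eef_pos: [0.5724, 0.2745, 0.2381]
ee_rot: [-2.642, 0.001, -1.613]
force: [0.6, -1.3, 3.2]
width: 0.0095
gripper_force: 12.0
t: 10.12
eef_pos: [0.5845, 0.274, 0.2385]
ee_rot: [-2.641, 0.0, -1.613]
force: [0.5, -2.6, 5.0]
width: 0.0094
gripper_force: 12.0
```

```bash
python3 -m handwheel '[[[0,0,0,0,0,0,185],[0,0,0,0,0,0,185],[0,0,0,0,0,0,185]]]'
python3 -m handwheel '[[[0,0,-1,0,0,0,185],[0,0,-1,0,0,0,185],[0,0,-1,0,0,0,185],[0,0,-1,0,0,0,185]]]'
python3 - <<'E'
from h import *
cv2.imwrite("pics/s5.png",cams.grab_frame("side"));cv2.imwrite("pics/sc5.png",cams.grab_frame("scene"))
E
for i in 1; do
python3 -m handwheel '[[[0,0,-1,0,0,0,0],[0,0,-1,0,0,0,0],[0,0,-1,0,0,0,0],[0,0,-1,0,0,0,0],[0,0,-1,0,0,0,0]]]'
python3 -m handwheel '[[[0,0,0,-1,0,0,0],[0,0,0,-1,0,0,0],[0,0,0,-1,0,0,0],[0,0,0,-1,0,0,0],[0,0,0,-1,0,0,0]]]'
python3 -m handwheel '[[[0,0,0,0,0,0,0],[0,0,0,0,0,0,0],[0,0,0,0,0,0,0],[0,0,0,0,0,0,0],[0,0,0,0,0,0,0]]]'
python3 -m handwheel '[[[0,0,0,0,0,0,0],[0,0,0,0,0,0,0],[0,0,0,0,0,0,0],[0,0,0,0,0,0,0],[0,0,0,0,0,0,0]]]'
done
python3 - <<'E'
from h import *
a=cams.grab_frame("side")[100:260,150:350];cv2.imwrite("pics/s6.png",a)
b=cv2.imread("pics/s5.png")[100:260,150:350]
cv2.imwrite("pics/v6.png",cv2.resize(np.hstack([b,a]),None,fx=2,fy=2))
E
```

```text
t: 10.55
eef_pos: [0.5838, 0.2739, 0.2376]
ee_rot: [-2.642, -0.0, -1.613]
force: [-0.3, 0.2, 0.7]
width: 0.0237
gripper_force: 0.0
t: 11.05
eef_pos: [0.5455, 0.2752, 0.3072]
ee_rot: [-2.642, -0.001, -1.613]
force: [0.6, -0.2, -0.1]
width: 0.0242
gripper_force: 0.0
t: 11.78
eef_pos: [0.5075, 0.2765, 0.3768]
ee_rot: [-2.643, -0.002, -1.614]
force: [0.0, -0.4, -0.2]
width: 0.0683
gripper_force: 0.0
t: 12.4
eef_pos: [0.5077, 0.2764, 0.3772]
ee_rot: [-3.141, -0.002, -1.614]
force: [-0.7, 1.2, 0.3]
width: 0.0879
gripper_force: 0.0
t: 13.02
eef_pos: [0.5073, 0.2771, 0.3785]
ee_rot: [-3.141, 0.0, -1.613]
force: [0.7, 0.5, -0.4]
width: 0.0877
gripper_force: 0.0
t: 13.65
eef_pos: [0.5074, 0.277, 0.3784]
ee_rot: [3.142, 0.0, -1.613]
force: [-0.1, 0.0, 0.5]
width: 0.0878
gripper_force: 0.0
```

View pics/v6.png

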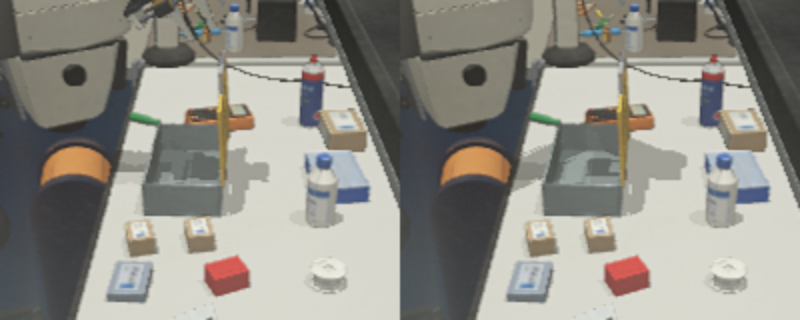

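The lid stands at (620,130) in the crop and hasn't moved since release about 3 s ago, so the hinge holds. Next I'll measure the cartons.

```bash
python3 -m handwheel '[[[0.95,0,0,0,0,0,0],[0.95,0,0,0,0,0,0],[0.95,0,0,0,0,0,0]]]' >/dev/null
python3 -m handwheel '[[[0.95,0,0.9,0,0,0,0],[0.95,0,0.9,0,0,0,0],[0.95,0,0.9,0,0,0,0],[0.95,0,0.9,0,0,0,0]]]'
cat > meas.py <<'E'
from h import *
import sys
def boxes(name,save=None):
    st=arm.get_state();im=cams.grab_frame("wrist");C=cam("wrist",st);cv2.imwrite("pics/%s.png"%name,im)
    h=cv2.cvtColor(cv2.GaussianBlur(im,(3,3),0),cv2.COLOR_BGR2HSV);out=[]
    for nm,lo,hi,z,sz in(("cart",(8,55,50),(24,220,255),.035,(.045,.06)),("screen",(100,25,60),(125,130,235),.018,(.06,.085))):
        m=cv2.inRange(h,lo,hi);m=cv2.morphologyEx(m,cv2.MORPH_CLOSE,np.ones((5,5)))
        for c in cv2.findContours(m,cv2.RETR_EXTERNAL,cv2.CHAIN_APPROX_NONE)[0]:
            if cv2.contourArea(c)<400: continue
            P=onz(C,c[:,0].astype(float),z)[:,:2]
            (cx,cy),(w,hh),a=cv2.minAreaRect(np.float32(P)*1000)
            if max(w,hh)>130 or min(w,hh)<25: continue
            # long-axis direction
            a=np.deg2rad(a if w>hh else a+90);a=(a+np.pi/2)%np.pi-np.pi/2
            px=c[:,0].mean(0);print(nm,"px",px.round(),"c",np.round([cx/1000,cy/1000],4),"size",round(min(w,hh)),round(max(w,hh)),"long axis ang %.3f"%a)
    return C,im
if __name__=="__main__": boxes(sys.argv[1])
E
python3 meas.py w7
python3 - <<'E'
import cv2
cv2.imwrite("pics/w7c.png",cv2.resize(cv2.imread("pics/w7.png")[0:220,60:330],None,fx=2.6,fy=2.6))
E
```

```text
t: 14.58
eef_pos: [0.5017, 0.126, 0.307]
ee_rot: [-3.141, 0.0, -1.613]
force: [-0.2, -0.2, 0.5]
width: 0.0875
gripper_force: 0.0
cart px [205. 315.] c [0.6154 0.4099] size 49 88 long axis ang 1.534
cart px [409. 282.] c [0.2477 0.3573] size 41 106 long axis ang -1.368
cart px [111. 283.] c [0.7752 0.3355] size 42 108 long axis ang 1.282
cart px [234. 121.] c [0.5371 0.0671] size 47 60 long axis ang -1.396
cart px [303. 112.] c [0.4369 0.0577] size 47 60 long axis ang -1.339
screen px [463. 283.] c [0.1381 0.3794] size 46 122 long axis ang -0.052
screen px [305.  31.] c [ 0.4314 -0.0499] size 58 80 long axis ang 1.516
```

View pics/w7c.png

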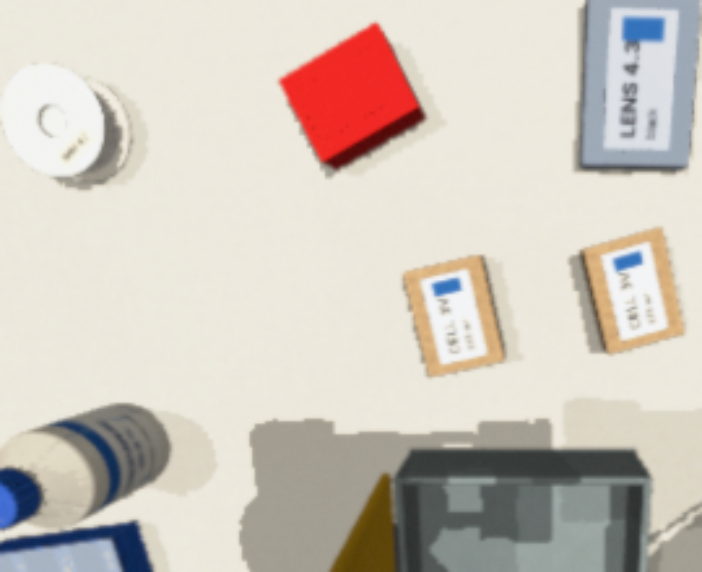

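The crop shows cartons at (455,315) and (633,290), the screen box at (640,85), and the red decoy apart at (350,95). Both cartons measure 47 x 60, which matches. I'll take the screen box first, since it stands close to a carton.

```bash
python3 -m handwheel '[[[0.75,0.26,0.6,0,0,0,0],[0.75,0.26,0.6,0,0,0,0],[0.75,0.26,0.6,0,0,0,0]]]' 20 >/dev/null
python3 -m handwheel '[[[0.75,0.26,0.9,0,0,0,0],[0.75,0.26,0.9,0,0,0,0],[0.75,0.26,0.9,0,0,0,0],[0.75,0.26,0.9,0,0,0,0]]]' >/dev/null
python3 -m handwheel '[[[0.76,0.26,0.8,0,0,0.02,0],[0.76,0.26,0.8,0,0,0.02,0],[0.76,0.26,0.8,0,0,0.02,0],[0.76,0.26,0.8,0,0,0.02,0]]]'
python3 - <<'E'
from h import *
im=cams.grab_frame("side");C=cam("side");h=cv2.cvtColor(im,cv2.COLOR_BGR2HSV)
print(proj(C,[[.431,-.052,.018]]))
m=cv2.inRange(h,(100,25,60),(125,130,235));k=cv2.connectedComponentsWithStats(m)
for s,c in zip(k[2],k[3]):
    if s[4]>60 and 190<c[0]<300 and 190<c[1]<270: print(s,c,onz(C,c,.012))
E
```

```text
t: 16.0
eef_pos: [0.4331, -0.0518, 0.1239]
ee_rot: [-3.139, 0.001, -1.622]
force: [0.4, 0.4, -0.3]
width: 0.0873
gripper_force: 0.0
[[214.3207 238.1984]]
[     0      0    512    384 188665] [260.4115 190.7269] [[0.5769 0.2604 0.012 ]]
```

```bash
python3 -m handwheel '[[[0,0.02,0.75,0,0,0,0],[0,0.02,0.75,0,0,0,0],[0,0.02,0.75,0,0,0,0]]]' >/dev/null
python3 -m handwheel '[[[0,0,0.73,0,0,0,0],[0,0,0.73,0,0,0,0],[0,0,0.73,0,0,0,0]]]' 
python3 -m handwheel '[[[0,0,0,0,0,0,255],[0,0,0,0,0,0,255],[0,0,0,0,0,0,255],[0,0,0,0,0,0,255],[0,0,0,0,0,0,255]]]' 30
python3 -m handwheel '[[[0,0,-1,0,0,0,255],[0,0,-1,0,0,0,255],[0,0,-1,0,0,0,255]]]'
python3 -m handwheel '[[[0,0,-1,0,0,0,255],[0,0,-1,0,0,0,255],[0,0,-1,0,0,0,255]]]'
```

```text
t: 16.8
eef_pos: [0.4304, -0.0525, 0.0059]
ee_rot: [-3.14, 0.0, -1.622]
force: [0.6, 0.7, 0.6]
width: 0.0876
gripper_force: 0.0
t: 17.42
eef_pos: [0.4297, -0.0527, 0.0046]
ee_rot: [-3.141, 0.0, -1.623]
force: [-2.9, 0.6, 9.5]
width: 0.0597
gripper_force: 30.0
t: 17.8
eef_pos: [0.4304, -0.0525, 0.0854]
ee_rot: [-3.138, 0.001, -1.623]
force: [-0.2, 0.2, -1.2]
width: 0.0595
gripper_force: 30.0
t: 18.18
eef_pos: [0.4298, -0.0526, 0.1644]
ee_rot: [-3.14, 0.001, -1.623]
force: [-0.8, -0.1, -2.0]
width: 0.0602
gripper_force: 30.0
```

```bash
python3 -m handwheel '[[[0.8,-0.2,-0.11,0,0,0,255],[0.8,-0.2,-0.11,0,0,0,255],[0.8,-0.2,-0.11,0,0,0,255]]]' >/dev/null
python3 -m handwheel '[[[0.8,-0.2,-0.11,0,0,0,255],[0.8,-0.2,-0.11,0,0,0,255],[0.8,-0.2,-0.11,0,0,0,255]]]' >/dev/null
python3 -m handwheel '[[[0.8,-0.2,-0.11,0,0,0,255],[0.8,-0.2,-0.11,0,0,0,255],[0.8,-0.2,-0.11,0,0,0,255]]]' >/dev/null
python3 -m handwheel '[[[0.8,-0.2,-0.11,0,0,0,255],[0.8,-0.2,-0.11,0,0,0,255],[0.8,-0.2,-0.11,0,0,0,255]]]' 
python3 -m handwheel '[[[0,0,0,0,0,0.89,255],[0,0,0,0,0,0.89,255],[0,0,0,0,0,0.89,255]]]' >/dev/null
python3 -m handwheel '[[[0,0,0,0,0,0.89,255],[0,0,0,0,0,0.89,255],[0,0,0,0,0,0.89,255]]]' >/dev/null
python3 -m handwheel '[[[0,0,0,0,0,0.89,255],[0,0,0,0,0,0.89,255],[0,0,0,0,0,0.89,255]]]' >/dev/null
python3 -m handwheel '[[[0,0,0,0,-0.7,0,255],[0,0,0,0,-0.7,0,255],[0,0,0,0,-0.7,0,255],[0,0,0,0,-0.7,0,255]]]'
python3 - <<'E'
from h import *
st=arm.get_state();R=Rot.from_euler('xyz',st["ee_rot"]).as_matrix()
cy,sy,ct,s=np.cos(.185),np.sin(.185),np.cos(.35),np.sin(.35)
u=np.array([ct*cy,ct*sy,s]);n=np.array([-s*cy,-s*sy,ct]);w=np.cross(n,u)
print(R.T@u,R.T@n)
c=np.array([.5266,-.305,.062]);T=c-.016*u+.0086*n
for h in(.08,.0):print(tool(T+h*n-st["eef_pos"]))
im=cams.grab_frame("wrist");cv2.imwrite("pics/w8.png",im)
im=cams.grab_frame("side");cv2.imwrite("pics/s8.png",im)
cv2.imwrite("pics/s8c.png",cv2.resize(im[210:350,180:320],None,fx=4,fy=4,interpolation=cv2.INTER_CUBIC))
E
```

```text
t: 19.68
eef_pos: [0.4798, -0.3105, 0.1987]
ee_rot: [3.141, 0.001, -1.623]
force: [-0.2, -0.9, -0.2]
width: 0.0599
gripper_force: 30.0
t: 21.3
eef_pos: [0.4801, -0.3109, 0.1997]
ee_rot: [-3.141, 0.349, -2.957]
force: [-0.4, 0.1, -0.0]
width: 0.0596
gripper_force: 30.0
[-1.      0.0001 -0.0008] [ 0.0008 -0.0003 -1.    ]
[ 0.2398 -0.0342  0.7108]
[ 0.239  -0.0339  1.7108]
```

View pics/w8.png

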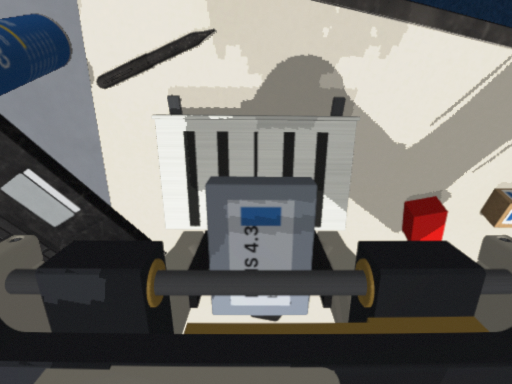

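The box at (262,250) is held square to the tray (u 155–355, lip at v≈117). I'll lower it onto the tray.

```bash
python3 -m handwheel '[[[0.24,-0.05,0.75,0,0,0,255],[0.24,-0.05,0.75,0,0,0,255],[0.24,-0.05,0.75,0,0,0,255]]]' >/dev/null
python3 -m handwheel '[[[0,0,0.8,0,0,0,255],[0,0,0.8,0,0,0,255],[0,0,0.8,0,0,0,255]]]'
python3 -m handwheel '[[[0,0,0.15,0,0,0,255],[0,0,0.15,0,0,0,255],[0,0,0.15,0,0,0,255]]]'
python3 - <<'E'
from h import *
cv2.imwrite("pics/w9.png",cams.grab_frame("wrist"))
E
```

```text
t: 22.15
eef_pos: [0.506, -0.3117, 0.0783]
ee_rot: [-3.14, 0.351, -2.956]
force: [0.2, -0.5, -0.5]
width: 0.0599
gripper_force: 30.0
t: 22.52
eef_pos: [0.5091, -0.3107, 0.0657]
ee_rot: [-3.141, 0.351, -2.958]
force: [0.8, 0.2, -1.0]
width: 0.0599
gripper_force: 30.0
```

View pics/w9.png

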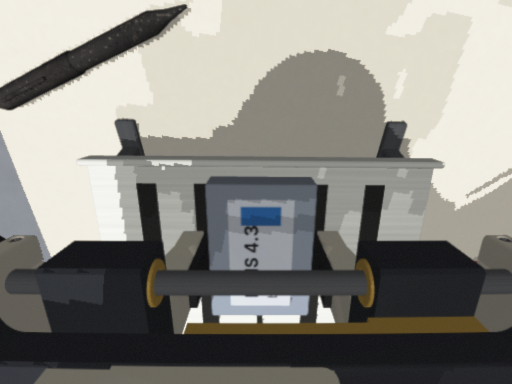

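The box's lower edge (v≈178) is clear of the lip (v≈167). I'll lower to contact, release and retreat.

```bash
python3 -m handwheel '[[[0,0,0.03,0,0,0,255],[0,0,0.03,0,0,0,255]]]' | grep force
python3 -m handwheel '[[[0,0,0.03,0,0,0,255],[0,0,0.03,0,0,0,255]]]' | grep -E "force|pos"
```

```text
force: [0.1, -0.4, -1.3]
gripper_force: 30.0
eef_pos: [0.5103, -0.3102, 0.0614]
force: [-6.5, 3.4, 13.1]
gripper_force: 30.0
```

```bash
python3 -m handwheel '[[[0,0,0,0,0,0,35],[0,0,0,0,0,0,35],[0,0,0,0,0,0,35],[0,0,0,0,0,0,35]]]' 
python3 -m handwheel '[[[0,0,-0.9,0,0,0,35],[0,0,-0.9,0,0,0,35],[0,0,-0.9,0,0,0,35]]]' >/dev/null
python3 -m handwheel '[[[0,0,-1,0,0,0,0],[0,0,-1,0,0,0,0],[0,0,-1,0,0,0,0]]]'
python3 - <<'E'
from h import *
cv2.imwrite("pics/w10.png",cams.grab_frame("wrist"))
im=cams.grab_frame("side")
cv2.imwrite("pics/s10c.png",cv2.resize(im[130:350,180:350],None,fx=2.7,fy=2.7,interpolation=cv2.INTER_CUBIC))
E
```

```text
t: 23.58
eef_pos: [0.5105, -0.3101, 0.0602]
ee_rot: [3.141, 0.35, -2.958]
force: [-1.0, -0.7, 0.1]
width: 0.0754
gripper_force: 0.0
t: 24.32
eef_pos: [0.4596, -0.3198, 0.2037]
ee_rot: [-3.141, 0.352, -2.958]
force: [-0.1, 0.9, 0.0]
width: 0.0879
gripper_force: 0.0
```

View pics/s10c.png

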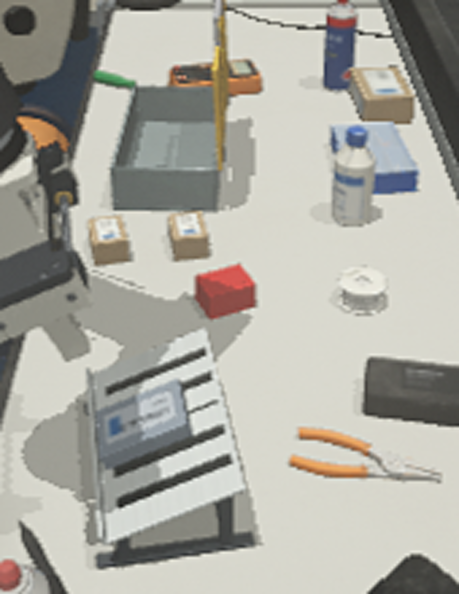

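The screen box lies flat on the tray at (140,420), and the lid is still up at (222,90). Next, the cartons, with a fresh measurement first.

```bash
python3 -m handwheel '[[[0,0,0,0,0.7,0,0],[0,0,0,0,0.7,0,0],[0,0,0,0,0.7,0,0],[0,0,0,0,0.7,0,0]]]' >/dev/null
python3 -m handwheel '[[[0,0,-1,0,0,0,0],[0,0,-1,0,0,0,0],[0,0,-1,0,0,0,0]]]' >/dev/null
python3 -m handwheel '[[[-0.44,0.88,0,0,0,0,0],[-0.44,0.88,0,0,0,0,0],[-0.44,0.88,0,0,0,0,0]]]' >/dev/null
python3 -m handwheel '[[[-0.44,0.88,0,0,0,0,0],[-0.44,0.88,0,0,0,0,0],[-0.44,0.88,0,0,0,0,0]]]' >/dev/null
python3 -m handwheel '[[[-0.44,0.88,0,0,0,0,0],[-0.44,0.88,0,0,0,0,0],[-0.44,0.88,0,0,0,0,0]]]' >/dev/null
python3 -m handwheel '[[[-0.44,0.88,0,0,0,0,0],[-0.44,0.88,0,0,0,0,0],[-0.44,0.88,0,0,0,0,0]]]' >/dev/null
python3 -m handwheel '[[[-0.44,0.88,0,0,0,0,0],[-0.44,0.88,0,0,0,0,0],[-0.44,0.88,0,0,0,0,0],[-0.44,0.88,0,0,0,0,0]]]'
python3 meas.py w11
```

```text
t: 27.3
eef_pos: [0.5677, 0.0572, 0.2832]
ee_rot: [-3.141, -0.0, -2.959]
force: [0.6, 0.6, -1.2]
width: 0.0874
gripper_force: 0.0
cart px [410. 283.] c [0.722  0.3398] size 38 98 long axis ang 0.398
cart px [110. 283.] c [ 0.8135 -0.1512] size 37 98 long axis ang -0.058
cart px [271. 143.] c [0.5369 0.0672] size 47 59 long axis ang -1.386
cart px [278.  66.] c [0.4366 0.0574] size 47 60 long axis ang -1.344
```

```bash
python3 -m handwheel '[[[0.36,0.19,0.85,0,0,0,0],[0.36,0.19,0.85,0,0,0,0],[0.36,0.19,0.85,0,0,0,0]]]' >/dev/null
python3 -m handwheel '[[[0,0,0.85,0,0,0,0],[0,0,0.85,0,0,0,0],[0,0,0.85,0,0,0,0]]]' >/dev/null
python3 -m handwheel '[[[0,0,0.85,0,0,0,0],[0,0,0.85,0,0,0,0],[0,0,0.85,0,0,0,0]]]' >/dev/null
python3 -m handwheel '[[[0,0,0.82,0,0,0,0],[0,0,0.82,0,0,0,0],[0,0,0.82,0,0,0,0],[0,0,0.82,0,0,0,0]]]'
python3 -m handwheel '[[[0,0,0,0,0,0,255],[0,0,0,0,0,0,255],[0,0,0,0,0,0,255],[0,0,0,0,0,0,255],[0,0,0,0,0,0,255]]]' 35
python3 -m handwheel '[[[0,0,-1,0,0,0,255],[0,0,-1,0,0,0,255],[0,0,-1,0,0,0,255]]]' >/dev/null
python3 -m handwheel '[[[0,0,-1,0,0,0,255],[0,0,-1,0,0,0,255],[0,0,-1,0,0,0,255]]]'
python3 - <<'E'
from h import *
# refine the case rim from the wrist picture: dark case vs. bench is hard; use lid fit instead
hx=np.array([.433,.2815]);a=-.0376;ex=np.array([np.cos(a),np.sin(a)]);ey=np.array([-np.sin(a),np.cos(a)])
c=hx+.0725*ex;print("case c",c)
for dy in(-.06,.0,.06):print(dy,c-.018*ex+dy*ey)
E
```

```text
t: 28.98
eef_pos: [0.5387, 0.069, 0.0163]
ee_rot: [3.141, 0.004, -2.957]
force: [-0.1, -0.3, -0.1]
width: 0.0876
gripper_force: 0.0
t: 29.6
eef_pos: [0.537, 0.0682, 0.0138]
ee_rot: [-3.142, 0.0, -2.958]
force: [-2.0, -0.2, 5.4]
width: 0.0601
gripper_force: 35.0
t: 30.35
eef_pos: [0.5371, 0.0684, 0.1735]
ee_rot: [3.141, 0.001, -2.958]
force: [-0.2, 0.1, -1.3]
width: 0.0599
gripper_force: 35.0
case c [0.5054 0.2788]
-0.06 [0.4852 0.2195]
0.0 [0.4875 0.2795]
0.06 [0.4897 0.3394]
```

```bash
python3 -m handwheel '[[[0,0.85,0,0,0,0,255],[0,0.85,0,0,0,0,255],[0,0.85,0,0,0,0,255]]]' >/dev/null
python3 -m handwheel '[[[0,0.85,0,0,0,0,255],[0,0.85,0,0,0,0,255],[0,0.85,0,0,0,0,255]]]' >/dev/null
python3 -m handwheel '[[[0,0.85,0,0,0,0,255],[0,0.85,0,0,0,0,255],[0,0.85,0,0,0,0,255]]]' >/dev/null
python3 -m handwheel '[[[-0.02,0.83,0,0,0,0.44,255],[-0.02,0.83,0,0,0,0.44,255],[-0.02,0.83,0,0,0,0.44,255],[-0.02,0.83,0,0,0,0.44,255]]]'
python3 -m handwheel '[[[0,0,0.8,0,0,0,255],[0,0,0.8,0,0,0,255],[0,0,0.8,0,0,0,255]]]'
python3 -m handwheel '[[[0,0,0.8,0,0,0,255],[0,0,0.8,0,0,0,255],[0,0,0.8,0,0,0,255]]]'
```

```text
t: 31.98
eef_pos: [0.4893, 0.3329, 0.1735]
ee_rot: [-3.141, -0.0, 3.105]
force: [0.4, 0.2, -0.7]
width: 0.0601
gripper_force: 35.0
t: 32.35
eef_pos: [0.49, 0.3342, 0.111]
ee_rot: [-3.142, 0.001, 3.106]
force: [-0.3, 0.3, 0.3]
width: 0.0598
gripper_force: 35.0
t: 32.72
eef_pos: [0.4904, 0.3354, 0.0482]
ee_rot: [3.14, 0.002, 3.106]
force: [-0.6, 0.4, -0.7]
width: 0.0599
gripper_force: 35.0
```

```bash
python3 -m handwheel '[[[0,0,0.32,0,0,0,255],[0,0,0.32,0,0,0,255],[0,0,0.32,0,0,0,255]]]'
python3 -m handwheel '[[[0,0,0.02,0,0,0,255],[0,0,0.02,0,0,0,255],[0,0,0.02,0,0,0,30],[0,0,0.02,0,0,0,30],[0,0,0.02,0,0,0,30]]]'
python3 -m handwheel '[[[0,0,0,0,0,0,30],[0,0,-1,0,0,0,30],[0,0,-1,0,0,0,30],[0,0,-1,0,0,0,30]]]' 
python3 -m handwheel '[[[0,0,-1,0,0,0,0],[0,0,-1,0,0,0,0],[0,0,-1,0,0,0,0]]]' >/dev/null
python3 -m handwheel '[[[0,-1,-0.7,0,0,0,0],[0,-1,-0.7,0,0,0,0],[0,-1,-0.7,0,0,0,0]]]'
python3 -m handwheel '[[[0,-1,0,0,0,0,0],[0,-1,0,0,0,0,0],[0,-1,0,0,0,0,0]]]' >/dev/null
python3 -m handwheel '[[[-0.2,-1,0,0,0,-0.54,0],[-0.2,-1,0,0,0,-0.54,0],[-0.2,-1,0,0,0,-0.54,0],[-0.2,-1,0,0,0,-0.54,0]]]'
python3 meas.py w12
```

```text
t: 33.1
eef_pos: [0.4901, 0.3354, 0.0222]
ee_rot: [3.14, 0.002, 3.106]
force: [-0.6, -0.1, -0.7]
width: 0.0601
gripper_force: 35.0
t: 33.72
eef_pos: [0.4891, 0.3344, 0.0184]
ee_rot: [3.142, 0.0, 3.105]
force: [-0.1, 0.8, 1.1]
width: 0.0767
gripper_force: 0.0
t: 34.22
eef_pos: [0.4898, 0.3353, 0.1002]
ee_rot: [3.139, 0.002, 3.106]
force: [-0.2, 0.4, -1.2]
width: 0.0775
gripper_force: 0.0
t: 34.98
eef_pos: [0.4861, 0.253, 0.2343]
ee_rot: [3.141, 0.0, 3.104]
force: [0.8, 0.5, 0.0]
width: 0.0877
gripper_force: 0.0
t: 35.85
eef_pos: [0.4965, 0.0949, 0.2336]
ee_rot: [-3.142, -0.001, -2.909]
force: [-1.2, 0.3, -0.2]
width: 0.0875
gripper_force: 0.0
cart px [410. 283.] c [0.61   0.3473] size 33 88 long axis ang 0.448
cart px [110. 283.] c [ 0.7108 -0.0787] size 33 86 long axis ang 0.017
cart px [431. 204.] c [0.4883 0.3275] size 48 81 long axis ang 1.515
cart px [242. 116.] c [0.4354 0.0576] size 45 60 long axis ang -1.338
```

```bash
python3 -m handwheel '[[[0.84,-0.28,0.5,0,0,0,0],[0.84,-0.28,0.5,0,0,0,0],[0.84,-0.28,0.5,0,0,0,0]]]' >/dev/null
python3 -m handwheel '[[[0,0,0.8,0,0,0,0],[0,0,0.8,0,0,0,0],[0,0,0.8,0,0,0,0]]]'
python3 -m handwheel '[[[0,0,0.8,0,0,0,0],[0,0,0.8,0,0,0,0],[0,0,0.8,0,0,0,0]]]' >/dev/null
python3 -m handwheel '[[[0,0,0.63,0,0,0,0],[0,0,0.63,0,0,0,0],[0,0,0.63,0,0,0,0],[0,0,0.63,0,0,0,0]]]'
python3 -m handwheel '[[[0,0,0,0,0,0,255],[0,0,0,0,0,0,255],[0,0,0,0,0,0,255],[0,0,0,0,0,0,255],[0,0,0,0,0,0,255]]]' 35
python3 -m handwheel '[[[0,0,-1,0,0,0,255],[0,0,-1,0,0,0,255],[0,0,-1,0,0,0,255]]]' >/dev/null
python3 -m handwheel '[[[0,0,-1,0,0,0,255],[0,0,-1,0,0,0,255],[0,0,-1,0,0,0,255]]]'
```

```text
t: 36.65
eef_pos: [0.4376, 0.0575, 0.1318]
ee_rot: [-3.141, 0.001, -2.907]
force: [0.0, 0.3, -0.0]
width: 0.0874
gripper_force: 0.0
t: 37.52
eef_pos: [0.4376, 0.0574, 0.018]
ee_rot: [3.141, 0.003, -2.907]
force: [-1.4, -0.7, 0.8]
width: 0.0876
gripper_force: 0.0
t: 38.15
eef_pos: [0.4362, 0.0566, 0.0161]
ee_rot: [-3.142, 0.0, -2.908]
force: [-1.3, 0.0, 4.8]
width: 0.0602
gripper_force: 35.0
t: 38.9
eef_pos: [0.4363, 0.0568, 0.1758]
ee_rot: [3.141, 0.001, -2.908]
force: [0.5, -0.1, -2.9]
width: 0.0601
gripper_force: 35.0
```

```bash
python3 -m handwheel '[[[-0.37,0.66,0,0,0,0,255],[-0.37,0.66,0,0,0,0,255],[-0.37,0.66,0,0,0,0,255]]]' >/dev/null
python3 -m handwheel '[[[-0.37,0.66,0,0,0,0,255],[-0.37,0.66,0,0,0,0,255],[-0.37,0.66,0,0,0,0,255]]]' >/dev/null
python3 -m handwheel '[[[-0.37,0.66,0,0,0,0.54,255],[-0.37,0.66,0,0,0,0.54,255],[-0.37,0.66,0,0,0,0.54,255],[-0.37,0.66,0,0,0,0.54,255]]]'
python3 -m handwheel '[[[0,0,0.8,0,0,0,255],[0,0,0.8,0,0,0,255],[0,0,0.8,0,0,0,255]]]'
python3 -m handwheel '[[[0,0,0.8,0,0,0,255],[0,0,0.8,0,0,0,255],[0,0,0.8,0,0,0,255]]]'
python3 -m handwheel '[[[0,0,0.32,0,0,0,255],[0,0,0.32,0,0,0,255],[0,0,0.32,0,0,0,255]]]'
```

```text
t: 40.15
eef_pos: [0.4855, 0.23, 0.1759]
ee_rot: [-3.141, -0.0, 3.106]
force: [1.0, -0.8, -1.0]
width: 0.0598
gripper_force: 35.0
t: 40.52
eef_pos: [0.4866, 0.2312, 0.1134]
ee_rot: [-3.142, 0.001, 3.106]
force: [0.2, -0.2, -0.4]
width: 0.06
gripper_force: 35.0
t: 40.9
eef_pos: [0.4873, 0.2322, 0.0503]
ee_rot: [3.14, 0.002, 3.106]
force: [-0.0, 0.6, -0.4]
width: 0.0601
gripper_force: 35.0
t: 41.28
eef_pos: [0.4869, 0.2322, 0.0244]
ee_rot: [3.14, 0.002, 3.106]
force: [0.3, -0.3, -1.2]
width: 0.0599
gripper_force: 35.0
```

```bash
python3 -m handwheel '[[[0,0,0.02,0,0,0,255],[0,0,0.02,0,0,0,255],[0,0,0.02,0,0,0,30],[0,0,0.02,0,0,0,30],[0,0,0.02,0,0,0,30]]]'
python3 -m handwheel '[[[0,0,0,0,0,0,30],[0,0,-1,0,0,0,30],[0,0,-1,0,0,0,30],[0,0,-1,0,0,0,30]]]' 
python3 -m handwheel '[[[0,0,-1,0,0,0,30],[0,0,-1,0,0,0,30],[0,0,-1,0,0,0,30]]]' >/dev/null
python3 -m handwheel '[[[0.5,0,-1,0,0,0,30],[0.5,0,-1,0,0,0,30],[0.5,0,-1,0,0,0,30]]]' >/dev/null
python3 -m handwheel '[[[0,0,-1,0,0,-0.98,30],[0,0,-1,0,0,-0.98,30],[0,0,-1,0,0,-0.98,30],[0,0,-1,0,0,-0.98,30]]]' >/dev/null
python3 -m handwheel '[[[0,0,0,0,0,-0.98,30],[0,0,0,0,0,-0.98,30],[0,0,0,0,0,-0.98,30],[0,0,0,0,0,-0.98,30]]]' >/dev/null
python3 -m handwheel '[[[0,0,0,0,0,-0.98,185],[0,0,0,0,0,-0.98,185],[0,0,0,0,0,-0.98,185],[0,0,0,0,0,-0.98,185]]]'
python3 meas.py w13
python3 - <<'E'
from h import *
a=cams.grab_frame("side")[100:340,170:370];b=cv2.imread("pics/w13.png")
cv2.imwrite("pics/v13.png",np.hstack([cv2.resize(a,(320,384)),b[:, 60:460]]))
E
```

```text
t: 41.9
eef_pos: [0.4859, 0.2313, 0.0208]
ee_rot: [-3.142, 0.0, 3.105]
force: [0.5, 0.9, 0.3]
width: 0.0766
gripper_force: 0.0
t: 42.4
eef_pos: [0.4867, 0.232, 0.1025]
ee_rot: [3.139, 0.002, 3.106]
force: [-0.6, 0.3, -0.8]
width: 0.0769
gripper_force: 0.0
t: 44.65
eef_pos: [0.4458, 0.2326, 0.3399]
ee_rot: [3.141, -0.001, -1.712]
force: [-0.9, -0.6, 0.8]
width: 0.0428
gripper_force: 0.0
cart px [181. 283.] c [0.6279 0.4524] size 28 109 long axis ang 1.289
cart px [244. 216.] c [0.4888 0.3312] size 47 70 long axis ang 1.525
cart px [236. 159.] c [0.4855 0.2312] size 47 63 long axis ang 1.530
cart px [489.  18.] c [0.084  0.0767] size 44 100 long axis ang -0.745
screen px [ 15. 131.] c [0.848 0.135] size 34 55 long axis ang -0.049
```

View pics/v13.png

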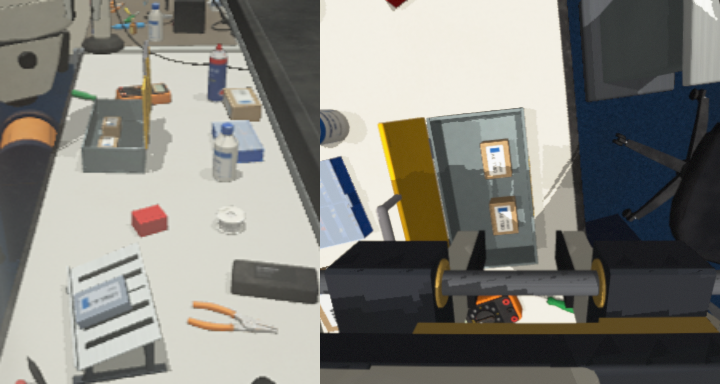

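Both cartons lie flat in the case (right pane, (495,160) and (502,217)), the lid still stands, and no other carton or screen box is on the bench. I'll regrip the handle and close the lid.

```bash
python3 -m handwheel '[[[-0.65,-0.69,-0.46,0,0,-0.2,185],[-0.65,-0.69,-0.46,0,0,-0.2,185],[-0.65,-0.69,-0.46,0,0,-0.2,185]]]' >/dev/null
python3 -m handwheel '[[[0,0,0,1,0,0,185],[0,0,0,1,0,0,185],[0,0,0,1,0,0,185],[0,0,0,1,0,0,185]]]'
python3 - <<'E'
from h import *
st=arm.get_state();print(tool(np.array([.5455,.2752,.3072])-st["eef_pos"]),tool(np.array([.5838,.2739,.2376])-st["eef_pos"]))
E
```

```text
t: 45.62
eef_pos: [0.505, 0.2742, 0.3751]
ee_rot: [-2.642, -0.002, -1.607]
force: [0.3, 0.1, 0.2]
width: 0.0242
gripper_force: 0.0
[-0.0327 -0.0377  0.987 ] [-0.0357 -0.0416  1.9801]
```

```bash
python3 -m handwheel '[[[-0.03,-0.04,0.98,0,0,0,185],[-0.03,-0.04,0.98,0,0,0,185],[-0.03,-0.04,0.98,0,0,0,185]]]' 
python3 -m handwheel '[[[0,0,0.5,0,0,0,185],[0,0,0.5,0,0,0,185],[0,0,0.5,0,0,0,185]]]' 
python3 -m handwheel '[[[0,0,0.5,0,0,0,185],[0,0,0.5,0,0,0,185],[0,0,0.5,0,0,0,185]]]' 
python3 -m handwheel '[[[0,0,0,0,0,0,255],[0,0,0,0,0,0,255],[0,0,0,0,0,0,255],[0,0,0,0,0,0,255]]]' 12
python3 - <<'E'
from h import *
a0=np.arctan2(.004,.185);r=np.hypot(.185,.004);g=.019
T=[1.54,1.3,1.1,.88,.66,.44,.22,0.]
B=[.5,.4,.3,.2,.1,0,0,0]
tcp=lambda t,b:np.array([-r*np.cos(a0+t)+g*np.sin(b), r*np.sin(a0+t)-g*np.cos(b)])
for i in range(1,len(T)):
    d=tcp(T[i],B[i])-tcp(T[i-1],B[i-1]);b=B[i-1]
    y=np.array([-np.cos(b),-np.sin(b)]);z=np.array([np.sin(b),-np.cos(b)])
    print(T[i],"y %.3f z %.3f wx %.2f"%(d@y/.08,d@z/.08,(B[i]-b)/.5), tcp(T[i],B[i])+[.577,.068])
E
```

```text
t: 46.0
eef_pos: [0.5487, 0.2768, 0.3094]
ee_rot: [-2.643, -0.001, -1.611]
force: [0.6, 0.1, 1.0]
width: 0.0242
gripper_force: 0.0
t: 46.38
eef_pos: [0.5677, 0.2773, 0.2772]
ee_rot: [-2.64, 0.002, -1.609]
force: [-0.5, -0.7, 0.4]
width: 0.024
gripper_force: 0.0
t: 46.75
eef_pos: [0.5867, 0.2767, 0.2422]
ee_rot: [-2.64, 0.001, -1.608]
force: [0.6, 1.0, 0.6]
width: 0.024
gripper_force: 0.0
t: 47.25
eef_pos: [0.5868, 0.2766, 0.2411]
ee_rot: [-2.64, 0.001, -1.607]
force: [-0.1, -0.7, 4.9]
width: 0.0094
gripper_force: 12.0
1.3 y 0.540 z -0.202 wx -0.20 [0.5388 0.2298]
1.1 y 0.485 z -0.025 wx -0.20 [0.5023 0.2165]
0.88 y 0.515 z 0.129 wx -0.20 [0.466  0.1945]
0.66 y 0.449 z 0.277 wx -0.20 [0.4352 0.1657]
0.44 y 0.340 z 0.396 wx -0.20 [0.4113 0.1314]
0.22 y 0.175 z 0.477 wx 0.00 [0.3973 0.0933]
0.0 y 0.067 z 0.503 wx 0.00 [0.392 0.053]
```

```bash
python3 -m handwheel '[[[0,0.55,-0.18,-0.2,0,0,255],[0,0.55,-0.18,-0.2,0,0,255],[0,0.55,-0.18,-0.2,0,0,255]]]'
python3 -m handwheel '[[[0,0.485,-0.02,-0.2,0,0,255],[0,0.485,-0.02,-0.2,0,0,255],[0,0.485,-0.02,-0.2,0,0,255]]]'
python3 -m handwheel '[[[0,0.5,0.13,-0.2,0,0,255],[0,0.5,0.13,-0.2,0,0,255],[0,0.5,0.13,-0.2,0,0,255]]]'
```

```text
t: 47.62
eef_pos: [0.5412, 0.2783, 0.2331]
ee_rot: [-2.74, 0.001, -1.607]
force: [-3.7, -1.6, 9.2]
width: 0.0097
gripper_force: 12.0
t: 48.0
eef_pos: [0.5048, 0.2798, 0.2193]
ee_rot: [-2.84, 0.001, -1.607]
force: [-6.8, -1.1, 11.5]
width: 0.0093
gripper_force: 12.0
t: 48.38
eef_pos: [0.4693, 0.2812, 0.1969]
ee_rot: [-2.941, 0.001, -1.608]
force: [-11.1, 1.9, 9.1]
width: 0.0092
gripper_force: 12.0
```

```bash
python3 -m handwheel '[[[0,0.48,0.27,-0.2,0,0,255],[0,0.48,0.27,-0.2,0,0,255],[0,0.48,0.27,-0.2,0,0,255]]]'
python3 -m handwheel '[[[0,0.35,0.4,-0.2,0,0,255],[0,0.35,0.4,-0.2,0,0,255],[0,0.35,0.4,-0.2,0,0,255]]]'
python3 -m handwheel '[[[0,0.18,0.477,0,0,0,255],[0,0.18,0.477,0,0,0,255],[0,0.18,0.477,0,0,0,255]]]'
```

```text
t: 48.75
eef_pos: [0.4355, 0.2823, 0.167]
ee_rot: [-3.043, 0.0, -1.608]
force: [-7.4, 4.0, 3.9]
width: 0.0093
gripper_force: 12.0
t: 49.12
eef_pos: [0.4122, 0.2832, 0.1323]
ee_rot: [-3.141, 0.0, -1.608]
force: [3.9, 3.3, -4.2]
width: 0.0094
gripper_force: 12.0
t: 49.5
eef_pos: [0.3993, 0.2839, 0.0952]
ee_rot: [-3.138, 0.001, -1.606]
force: [12.6, -0.2, -4.5]
width: 0.0091
gripper_force: 12.0
```

```bash
python3 -m handwheel '[[[0,0.02,0.45,0,0,0,255],[0,0.02,0.45,0,0,0,255],[0,0.02,0.45,0,0,0,255]]]'
python3 -m handwheel '[[[0,0,0.07,0,0,0,255],[0,0,0.07,0,0,0,255],[0,0,0.07,0,0,0,255]]]'
python3 -m handwheel '[[[0,0,0.02,0,0,0,255],[0,0,0.02,0,0,0,255],[0,0,0.02,0,0,0,255]]]'
```

```text
t: 49.88
eef_pos: [0.3951, 0.2831, 0.0587]
ee_rot: [3.141, -0.001, -1.608]
force: [-4.0, 3.4, -1.7]
width: 0.0093
gripper_force: 12.0
t: 50.25
eef_pos: [0.395, 0.283, 0.0537]
ee_rot: [3.141, -0.0, -1.608]
force: [-4.6, 3.0, 2.3]
width: 0.0091
gripper_force: 12.0
t: 50.62
eef_pos: [0.3951, 0.283, 0.0529]
ee_rot: [3.141, -0.0, -1.607]
force: [-9.3, 1.4, 12.3]
width: 0.0092
gripper_force: 12.0
```

```bash
python3 -m handwheel '[[[0,0,0.02,0,0,0,255],[0,0,0.02,0,0,0,255]]]' | grep force
python3 -m handwheel '[[[0,0,0,0,0,0,185],[0,0,0,0,0,0,185],[0,0,0,0,0,0,185],[0,0,0,0,0,0,185]]]'
python3 -m handwheel '[[[0,0,-1,0,0,0,185],[0,0,-1,0,0,0,185],[0,0,-1,0,0,0,185]]]' >/dev/null
python3 -m handwheel '[[[0,0,-1,0,0,0,185],[0,0,-1,0,0,0,185],[0,0,-1,0,0,0,185]]]' >/dev/null
python3 -m handwheel '[[[1,0,-0.9,0,0,0,0],[1,0,-0.9,0,0,0,0],[1,0,-0.9,0,0,0,0],[1,0,-0.9,0,0,0,0]]]' >/dev/null
python3 -m handwheel '[[[0.6,-0.3,0,0,0,0,0],[0.6,-0.3,0,0,0,0,0],[0.6,-0.3,0,0,0,0,0],[0.6,-0.3,0,0,0,0,0],[0.6,-0.3,0,0,0,0,0]]]'
python3 - <<'E'
from h import *
C=cam("wrist");im=cams.grab_frame("wrist");h=cv2.cvtColor(im,cv2.COLOR_BGR2HSV)
Y=cv2.inRange(h,(20,150,110),(32,255,255))
for v in range(165,325,12):
    c=np.where(Y[v])[0]
    if len(c): print(v,onz(C,[[c.min(),v],[c.max()+1,v]],.072)[:,:2].ravel())
s=cams.grab_frame("side")
b=cams.grab_frame("scene")
cv2.imwrite("pics/v14.png",np.vstack([np.hstack([cv2.resize(s[120:340,170:370],(350,385)),cv2.resize(b[150:260,120:370],(450,198)).repeat(1,0)[:198] if 0 else cv2.copyMakeBorder(cv2.resize(b[150:260,120:370],(450,198)),0,187,0,0,0)])]))
S0=cv2.imread("pics/side0.png")
print("side diff lid",cv2.absdiff(S0[155:210,218:268],s[155:210,218:268]).mean())
E
```

```text
force: [-11.0, 1.0, 15.2]
gripper_force: 12.0
t: 51.38
eef_pos: [0.3956, 0.283, 0.0498]
ee_rot: [3.142, -0.0, -1.608]
force: [-0.6, -0.9, 0.0]
width: 0.0239
gripper_force: 0.0
t: 53.25
eef_pos: [0.4146, 0.1551, 0.2816]
ee_rot: [3.141, -0.0, -1.607]
force: [-0.8, 0.9, 0.6]
width: 0.0873
gripper_force: 0.0
177 [0.5762 0.1597 0.4283 0.1649]
189 [0.5762 0.1764 0.4277 0.1816]
201 [0.5776 0.1935 0.4284 0.1986]
213 [0.5777 0.2111 0.4292 0.2162]
225 [0.5778 0.2292 0.4342 0.234 ]
237 [0.5793 0.2478 0.4309 0.2527]
249 [0.5198 0.2689 0.4317 0.2718]
261 [0.5235 0.2885 0.4326 0.2915]
273 [0.6553 0.305  0.185  0.3214]
285 [0.6582 0.3261 0.182  0.3427]
297 [0.6659 0.3477 0.1757 0.3647]
309 [0.5756 0.3724 0.4364 0.3767]
321 [0.5854 0.3954 0.4374 0.3998]
side diff lid 14.544363636363636
```

View pics/v14.png

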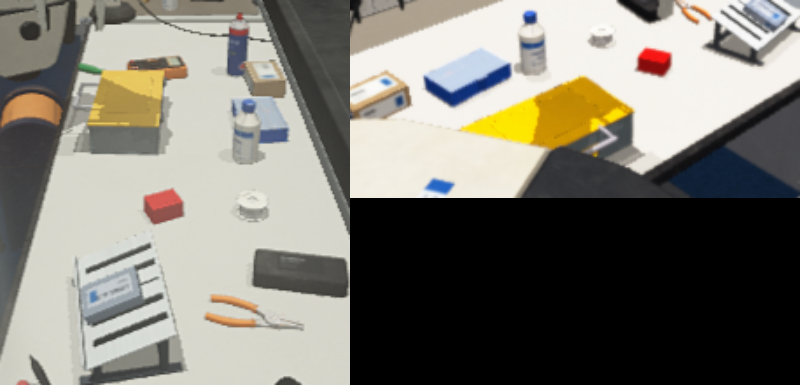

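The lid is shut, with its edge where it was at the start. The screen box lies flat on the rack and the bystanders haven't moved. I'm handing the job in.

```bash
python3 -c "
from station import arm
print(arm.job_done())"
```

```text
the job is handed in; nothing more can be done
None
```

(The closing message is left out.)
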